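# Fetch the sanding block from behind the lacquer tins

### The job

The cork sanding block is boxed in behind the three lacquer tins on the finishing board. First set all three tins upright in the aluminium tray, then take out the cork block and lay it flat in the middle of the green mat, and only then put each tin back upright, centred on the spot of its own colour. Never tip a tin over, and leave the small amber jar on the board where it stands.

Things in the scene. Friction and masses are not known exactly. Their poses are not given: they have to be found in the camera images.
- tin_red_mid (a point): Loose lacquer tin with red lid and band: upright cylinder 54 mm across, 95 mm tall, about 0.3 kg. The point is its centre, 47.5 mm above its underside; z is its axis. Starts on the red spot, only about 10 mm from the cork block: grip it in its upper half, above the block (32 mm) and the board's upstand (40 mm).
- tin_blue_mid (a point): Loose lacquer tin with blue lid and band: upright cylinder 54 mm across, 95 mm tall, about 0.3 kg. The point is its centre, 47.5 mm above its underside; z is its axis. Starts on the blue spot, only about 10 mm from the cork block: grip it in its upper half, above the block (32 mm) and the board's upstand (40 mm).
- tin_yellow_mid (a point): Loose lacquer tin with yellow lid and band: upright cylinder 54 mm across, 95 mm tall, about 0.3 kg. The point is its centre, 47.5 mm above its underside; z is its axis. Starts on the yellow spot, only about 10 mm from the cork block: grip it in its upper half, above the block (32 mm) and the board's upstand (40 mm).
- spot_red: Red painted disc, 72 mm across, flush on the finishing board: home of the red tin. Origin at its centre on the board's top, 18 mm above the table; x axis points square to the board's far side, away from the robot; y along the board. The board is grey, 220 x 300 mm, with a dark upstand, 12 mm thick and 40 mm high above the board, along its far side.
- spot_blue: Blue painted disc, 72 mm across, flush on the finishing board: home of the blue tin. Origin at its centre on the board's top, 18 mm above the table; x axis points square to the board's far side, away from the robot; y along the board. On the board's near corners, 118 mm to each side of its middle, stand a grey foam block (60 x 40 x 25 mm) and an amber jar: not needed.
- spot_yellow: Yellow painted disc, 72 mm across, flush on the finishing board: home of the yellow tin. Origin at its centre on the board's top, 18 mm above the table; x axis points square to the board's far side, away from the robot; y along the board. One spot lies at the front of the board, two behind it to the left and right.
- cork_mid (a point): Tan cork sanding block, loose, 70 x 45 x 32 mm (its x, y, z), 60 g; the point is its centre, 16 mm above its underside. It starts on the board behind the front tin, between the two side tins, its long x axis square to the upstand, whose near face is 9 mm beyond its far end; take it across its 45 mm width.
- mat: Green rubber mat fixed to the table, 150 x 130 mm (its x, y), 3 mm thick; origin at the centre of its underside, on the table. It lies to the left or right of the board.
- tray: Shallow open aluminium tray fixed to the table, 270 x 130 mm (its x, y) outside, walls 3 mm thick and 16 mm high, floor 3 mm thick; origin at the centre of its underside, on the table. It lies on the other side of the board from the mat; three tins fit in a row along its x axis, 80 mm apart.
- jar_mid (a point): Small amber glass dye jar with a black cap, loose, 40 mm across, 42 mm tall, on a near corner of the board; the point is its centre, 21 mm up. Leave it where it stands.
Not all that is in view belongs to the job. Of the things shaped like the mat, the green one is meant.

How it is judged:
By the outcome, as a careful person would: the job done as asked, in the order asked, and still so for the second after the job is handed in, with the robot touching nothing.
It also fails if it takes over 128 s, if anything falls off the work surface, if the arm or the gripper's body presses on something with over 40 N, if the wrist force passes 120 N, or if a joint passes its speed limit or range.

### The arm

A 6-joint arm with a two-finger parallel gripper is mounted at the origin on the work surface. World frame = base frame: x ahead of the robot, y to its left, z up, the work surface at z = 0. Lengths are in m, angles in rad, forces in N, time in s.
With the tool pointing down it reaches from about 0.375 to 0.9 m from the base axis. Payload 3.1 kg.
Tool frame: the origin (TCP) lies between the finger pads; the fingertips stand 8 mm ahead of it and the grasp point (between the pads) lies 11 mm behind it (robot.nose_length is the distance from the TCP to the fingertips, in m); z points along the fingers, y is the direction in which the jaws open and shut (so a half turn about z gives the same grasp; the last joint's range is limited). The gripper opens to 85 mm and grips with 20 to 120 N. Pads are 22 mm wide; open, the fingers measure 114 mm over their backs; the gripper's body (76 mm by 85 mm) begins 54 mm behind the grasp point. The pads swing forward as they close: fully open they stand 13 mm farther back than shut.
Start: joints at [-1.458, 0.527, 1.433, -0, 1.181, -0.178], TCP at [0.179, -0.599, 0.239] pointing down, gripper open.
Joint ranges: [-3.08, 3.08], [-0.75, 2.2], [0.22, 2.44], [-1.43, 4.57], [0, 2.65], [-2.85, 2.85]. Speed limits (rad/s): [2.79, 2.79, 3.14, 3.14, 3.14, 3.14].

### API

Orientations are given as a 3x3 rotation matrix whose columns are the frame's x, y, z axes.
In Python, from rig import status, vision, job, robot gives the robot as it stands.
- The arm moves only by the tool jog_arm, never from a script. Its argument "moves" is a list of rows, each a list of 7 numbers: the shift along the tool's x, y, z as a fraction of full scale, then the turn, a rotation vector about the tool's x, y, z as a fraction of full scale, then the closure, from -1 (fully open) to 1 (shut). A call has 1 to 5 rows; each row shifts and turns the commanded pose from where the row before left it, along the tool's axes as they then stand; what a row does not reach is not made up. Full scale, the value 1, is 15 cm for a shift and 360 degrees for a turn. A row lasts 1/8 s, in which the tool goes at most 62.5 mm and 10.7 degrees, less where a joint would pass 70% of its speed; a pose out of reach is approached as far as the arm can. A call with a number of a shift or a turn outside -1 to 1 is refused whole. A call with a gripper value outside its range is refused whole. The fingers move at their own pace and stop on an object; "squeeze" is the grip in N (left out, the last holds). Time passes only in rows, so rows that do not move let the fingers close. It gives the time, the measured TCP pose, the force and the opening at its end, in the units of the state.
- status.read_state(): the state, without advancing time (a new reading comes with each control period).
- vision.get_image(name): name is "side" or "top"; returns a dict with "frame" (400x640x3 uint8, red, green, blue), "range_z" (400x640 float32, m along the optical axis (not along the pixel's ray), 0 where there is no reading), "fx", "fy", "cx", "cy" (pixels), "rvec" (rotation vector, rad) and "tvec" (3), from world to camera coordinates, as OpenCV has them. Camera axes: x right, y down, z forward; pixel columns grow to the right and rows downward; lengths in m; the calibration is good to about 2 mm. A picture is of the moment at which its call begins.
- job.close_job(): hands the job in, once; it reports no verdict.
The state is a dict: "t": time; "qpos": joint angles; "qvel": joint speeds; "effort": joint torques, N m; "tcp_pos": TCP position; "tcp_rot": TCP orientation; "contact_force": force on the tool from outside, world axes, zero at the start; "torque": the same for the moment, N m; "grip_width": opening from 0.0 (shut) to 1.0 (fully open).
Only numpy, scipy, OpenCV 4.12 (cv2) and the standard library are available. Lean on these libraries where they do the work, as an engineer would, in place of code of your own. Each camera call takes 0.05 s, during which the arm holds its last target. There are 200 camera calls.

## Working session

There is one attempt and no reset: what is moved stays moved. The work goes in short steps, Python scripts to look and compute and a tool call to move; the robot and the scene stay as the last step left them, time stands still between calls to the robot, and variables do not carry over. Pictures are saved under pics/ and viewed, about 12 in all and at most 16, crops included, and the job is handed in when it is done.

Besides the shell and the picture viewer there is one more tool, called after ">>>" as a command line: name --pt "numbers of a row" for each row, then --argument value for the rest. jog_arm: Moves the arm, as the interface text tells. Shift numbers are shares of 15 cm and turn numbers shares of 360 degrees, none past 1 either way. Its arguments: {"type":"object","properties":{"moves":{"type":"array"},"squeeze":{"type":"number"}},"required":["moves"]}

```bash
ls; mkdir -p pics
python3 - <<'E'
from rig import status, vision, job, robot
import cv2,numpy as np
s=status.read_state();print({k:np.round(v,3).tolist() for k,v in s.items()})
print([a for a in dir(robot) if a[0]!='_'])
for n in("top","side"):
    i=vision.get_image(n);cv2.imwrite(f"pics/{n}0.png",i["frame"][:,:,::-1]);np.savez(f"{n}0.npz",**i)
    R=cv2.Rodrigues(np.array(i["rvec"]))[0];print(n,i["fx"],i["cx"],i["cy"],(-R.T@np.array(i["tvec"]).ravel()).round(3),R.round(2).tolist())
E
```

```text
pics
{'t': 0.0, 'qpos': [-1.458, 0.528, 1.434, 0.0, 1.181, -0.178], 'qvel': [-0.0, 0.001, 0.002, -0.001, -0.001, -0.0], 'effort': [-0.002, -44.235, -17.803, -0.0, 0.008, -0.0], 'tcp_pos': [0.179, -0.598, 0.238], 'tcp_rot': [[0.958, 0.287, -0.0], [0.287, -0.958, 0.002], [0.0, -0.002, -1.0]], 'contact_force': [-0.316, 0.722, 0.205], 'torque': [-0.009, 0.016, 0.05], 'grip_width': 0.998}
['IKError', 'nose_length']
top 361.314129154769 318.54985304275306 201.93640384419237 [0.383 0.009 0.892] [[0.02, -1.0, 0.01], [-1.0, -0.02, -0.06], [0.06, -0.01, -1.0]]
side 475.14607090996714 319.5162059281855 186.28801513281934 [0.117 0.996 0.877] [[-0.96, -0.29, -0.02], [-0.16, 0.6, -0.78], [0.24, -0.75, -0.62]]
```

View pics/top0.png

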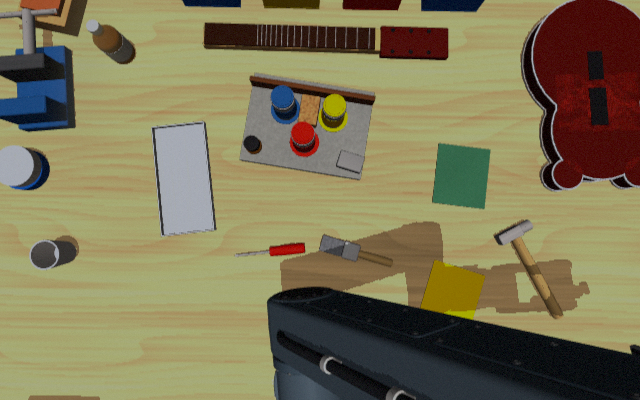

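View pics/side0.png

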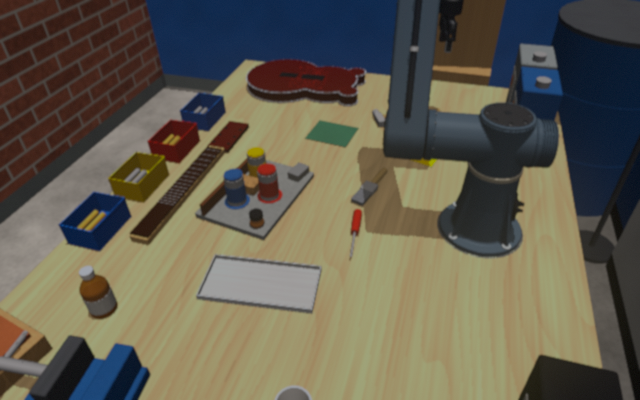

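The top view shows the tray at about (184,180), the board at (307,127) with the red tin in front, blue behind it to the left and yellow to the right, and the cork between them. The green mat is at (461,176) and the jar at (252,145). The side view agrees. Next I measure them.

```bash
cat > h.py <<'E'
import numpy as np,cv2
def load(i):
    R=cv2.Rodrigues(np.array(i["rvec"],float))[0];t=np.array(i["tvec"],float).ravel()
    K=[float(i[k]) for k in("fx","fy","cx","cy")];return R,t,K
def ray(i,uv,z):
    R,t,(fx,fy,cx,cy)=load(i);uv=np.atleast_2d(uv).astype(float)
    d=np.c_[(uv[:,0]-cx)/fx,(uv[:,1]-cy)/fy,np.ones(len(uv))]@R;o=-R.T@t
    return o+d*((z-o[2])/d[:,2])[:,None]
def cloud(i):
    R,t,(fx,fy,cx,cy)=load(i);Z=i["range_z"].astype(float);v,u=np.mgrid[:Z.shape[0],:Z.shape[1]]
    return (np.stack([(u-cx)/fx*Z,(v-cy)/fy*Z,Z],-1)-t)@R
def big(m):
    c=max(cv2.findContours(m.astype(np.uint8),cv2.RETR_EXTERNAL,cv2.CHAIN_APPROX_NONE)[0],key=cv2.contourArea)
    return c[:,0,:]
def rect(P):
    (c,s,a)=cv2.minAreaRect((P[:,:2]*1000).astype(np.float32));return np.round(c,1),np.round(s,1),round(a,2)
HUE={'red':((0,8),(172,180)),'blue':((100,125),),'yellow':((22,35),),'green':((60,95),)}
def hue(i,n,s=110,v=50):
    h=cv2.cvtColor(i["frame"],cv2.COLOR_RGB2HSV);return np.any([(h[...,0]>=a)&(h[...,0]<=b) for a,b in HUE[n]],0)&(h[...,1]>s)&(h[...,2]>v)
def box(m,x0,x1,y0,y1):
    o=np.zeros_like(m);o[y0:y1,x0:x1]=m[y0:y1,x0:x1];return o
E
cat > m.py <<'E'
from h import *
i=dict(np.load("top0.npz"));C=cloud(i);z=C[...,2]
h=cv2.cvtColor(i["frame"],cv2.COLOR_RGB2HSV)
for p in[(184,180),(461,176),(304,130),(283,97),(334,103),(309,108),(252,144),(265,160),(350,160),(310,88),(400,200)]:
    print(p,C[p[1],p[0]].round(4),h[p[1],p[0]])
m=box(hue(i,'green',60,40),420,500,135,215);print('mat',rect(ray(i,big(m),.003)))
m=box((h[...,1]<50)&(h[...,2]>120),140,225,110,245);print('tray',rect(ray(i,big(m),.014)))
for n in('red','blue','yellow'):
    m=box(z>.105,240,375,70,180)&hue(i,n,90)
    k=big(m);(c,r)=cv2.minEnclosingCircle(k.astype(np.float32));P=C[m]
    e=cv2.fitEllipse(k);print(n,'lid',ray(i,e[0],.113)[0].round(4),e[1],c,r,P.mean(0).round(4),len(P))
m=box((z>.012)&(z<.2),235,380,70,185);P=C[m&(z<.03)];print('board',rect(P))
m=box((z>.042)&(z<.066)&(h[...,0]<25),295,325,90,130);P=C[m];print('cork/upst',len(P),rect(P))
crop=i["frame"][65:185,235:385,::-1];cv2.imwrite("pics/crop0.png",cv2.resize(crop,None,fx=5,fy=5,interpolation=cv2.INTER_CUBIC))
E
python3 m.py
```

```text
(184, 180) [0.4817 0.336  0.0034] [112  16 178]
(461, 176) [ 0.503  -0.3489  0.0027] [ 72 123 106]
(304, 130) [0.583  0.0384 0.1147] [  2 248 170]
(283, 97) [0.656  0.0858 0.1128] [107 192 133]
(334, 103) [ 0.6442 -0.0262  0.1141] [ 30 255 167]
(309, 108) [0.6526 0.03   0.05  ] [ 15 154 167]
(252, 144) [0.5618 0.1605 0.0611] [135  18  29]
(265, 160) [0.5325 0.1359 0.0163] [ 18  10 130]
(350, 160) [ 0.5316 -0.0692  0.0418] [ 18  10 134]
(310, 88) [0.6977 0.0282 0.0585] [ 10 180 102]
(400, 200) [ 0.441  -0.1978  0.0012] [ 25  94 165]
mat (array([ 504.2, -348.9]), array([128.9, 147.1]), 83.78)
tray (array([485.8, 337.4]), array([271.8, 129.8]), 7.53)
red lid [0.5781 0.0423 0.113 ] (21.909299850463867, 22.69318199157715) (302.2449645996094, 132.53355407714844) 11.76723861694336 [0.5771 0.0421 0.1171] 422
blue lid [0.6576 0.0883 0.113 ] (22.181488037109375, 22.296934127807617) (281.9164123535156, 96.15349578857422) 11.574369430541992 [0.6554 0.0877 0.1192] 421
yellow lid [ 0.6403 -0.0265  0.113 ] (22.31507682800293, 22.559398651123047) (334.0, 105.0) 11.70479965209961 [ 0.6324 -0.0255  0.1368] 438
board (array([621.1,  35.6]), array([300.4, 221.1]), 81.68)
cork/upst 600 (array([655.6,  23.4]), array([62.1, 82.2]), 87.17)
```

View pics/crop0.png

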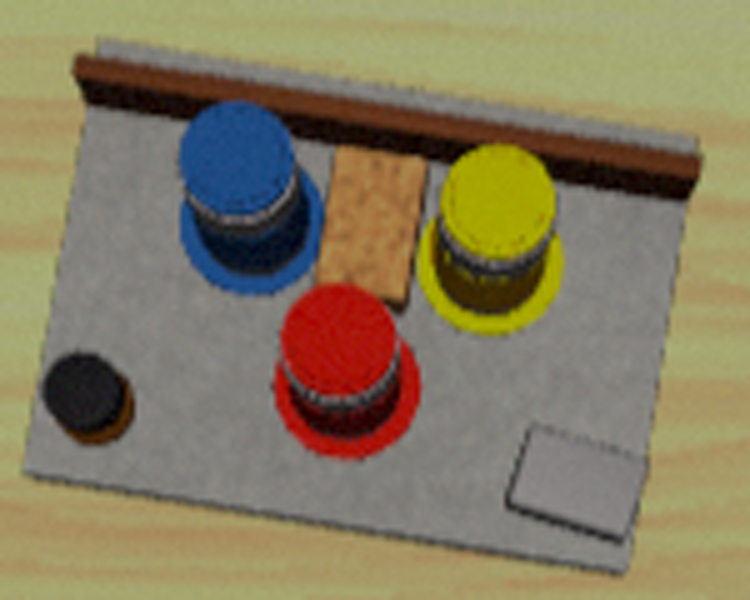

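The crop shows the tins centred on their spots, all clear of each other, and the cork squeezed between them (crop pixels 370,225). The measured board size, 300x221, matches the one given. I refine the cork and work out targets in one tool orientation, with the jaws along the board's y.

```bash
cat > m2.py <<'E'
from h import *
i=dict(np.load("top0.npz"));h=cv2.cvtColor(i["frame"],cv2.COLOR_RGB2HSV)
m=box((h[...,0]>=10)&(h[...,0]<=19)&(h[...,1]>110)&(h[...,2]>125),298,322,92,128)
k=big(m);print('cork',len(k),rect(ray(i,k,.05)))
m=box((h[...,1]>90),230,385,70,190); 
s=dict(np.load("side0.npz"));Ps=[]
for n,b in(('red',(255,285,160,205)),('blue',(220,246,165,210)),('yellow',(244,270,146,178))):
    m=box(hue(s,n,100,60),*b)
    C=cloud(s);m&=C[...,2]>.108;P=C[m];print(n,'side lid',len(P),((P[:,:2].max(0)+P[:,:2].min(0))/2).round(4),P[:,2].mean().round(3),rect(P))
E
cat > go.py <<'E'
# go.py x y z [yaw_deg]: shift from the present pose in tool units (0.15 m), full scale
import sys;from rig import status;import numpy as np
from scipy.spatial.transform import Rotation as Ro
a=[float(v) for v in sys.argv[1:]];s=status.read_state();R=np.array(s["tcp_rot"]);yaw=np.radians(a[3] if len(a)>3 else -8.4)
c,n=np.cos(yaw),np.sin(yaw);G=np.array([[c,n,0],[n,-c,0],[0,0,-1]])
d=np.array(a[:3])-s["tcp_pos"];print('t',s["t"],'tcp',np.round(s["tcp_pos"],4),'F',np.round(s["contact_force"],1),'g',round(s["grip_width"],3))
print('now-axes',(R.T@d/.15).round(3),'goal-axes',(G.T@d/.15).round(3),'turn',(Ro.from_matrix(R.T@G).as_rotvec()/2/np.pi).round(4),'q',np.round(s["qpos"],2))
E
python3 m2.py; python3 go.py .5745 .0425 .22
```

```text
cork 87 (array([649.9,  30.8]), array([42.8, 69.5]), 81.75)
red side lid 177 [0.3582 0.5073] 0.127 (array([361.6, 513.3]), array([  47.1, 1081. ]), 24.36)
blue side lid 157 [0.3964 0.5299] 0.119 (array([399.9, 538.8]), array([  44.5, 1074.1]), 29.36)
yellow side lid 155 [0.3893 0.4722] 0.133 (array([393.2, 478.8]), array([  48.5, 1171.3]), 25.72)
t 0.1 tcp [ 0.1792 -0.5981  0.2384] F [ 0.3 -0.9  0.2] g 1.0
now-axes [ 3.749 -3.336  0.131] goal-axes [ 1.983 -4.61   0.123] turn [-0.0003  0.      0.0696] q [-1.46  0.53  1.43  0.    1.18 -0.18]
```

>>> jog_arm --pt "0 0 0 0 0 0.0232 -1" --pt "0 0 0 0 0 0.0232 -1" --pt "0 0 0 0 0 0.0232 -1" --pt "0.08 -0.18 0 0 0 0 -1" --pt "0.15 -0.35 0 0 0 0 -1" --squeeze 40

```text
t: 0.72
tcp_pos: [0.2246, -0.5259, 0.2387]
tcp_rot: [[0.989, -0.149, 0.0], [-0.149, -0.989, -0.001], [0.0, 0.001, -1.0]]
contact_force: [0.8, -0.1, 0.2]
grip_width: 0.996
```

>>> jog_arm --pt "0.15 -0.35 0 0 0 0 -1" --pt "0.15 -0.35 0 0 0 0 -1" --pt "0.15 -0.35 0 0 0 0 -1" --pt "0.15 -0.35 0 0 0 0 -1" --pt "0.15 -0.35 0 0 0 0 -1"

```text
t: 1.35
tcp_pos: [0.3752, -0.2801, 0.2392]
tcp_rot: [[0.989, -0.146, 0.0], [-0.146, -0.989, 0.0], [0.0, -0.0, -1.0]]
contact_force: [1.0, -0.9, -0.7]
grip_width: 1.002
```

>>> jog_arm --pt "0.15 -0.35 0 0 0 0 -1" --pt "0.15 -0.35 0 0 0 0 -1" --pt "0.15 -0.35 0 0 0 0 -1" --pt "0.15 -0.35 0 0 0 0 -1" --pt "0.15 -0.35 0 0 0 0 -1"

```text
t: 1.98
tcp_pos: [0.5248, -0.0368, 0.2391]
tcp_rot: [[0.989, -0.146, -0.0], [-0.146, -0.989, -0.0], [-0.0, 0.0, -1.0]]
contact_force: [0.6, -0.4, 0.2]
grip_width: 1.001
```

```bash
python3 go.py .578 .042 .22
```

```text
t 1.975 tcp [ 0.5248 -0.0368  0.2391] F [ 0.6 -0.4  0.2] g 1.001
now-axes [ 0.274 -0.572  0.127] goal-axes [ 0.274 -0.572  0.127] turn [0. 0. 0.] q [-0.28  0.4   1.68 -0.    1.07  1.43]
```

>>> jog_arm --pt "0.14 -0.28 0.1 0 0 0 -1" --pt "0.134 -0.292 0.1 0 0 0 -1" --pt "0 0 0 0 0 0 -1"

```text
t: 2.35
tcp_pos: [0.5777, 0.0431, 0.2076]
tcp_rot: [[0.99, -0.142, -0.002], [-0.142, -0.99, 0.001], [-0.002, -0.0, -1.0]]
contact_force: [-0.5, 0.2, -0.6]
grip_width: 0.998
```

```bash
python3 go.py .578 .042 .068
```

```text
t 2.35 tcp [0.5777 0.0431 0.2076] F [-0.5  0.2 -0.6] g 0.998
now-axes [0.005 0.007 0.93 ] goal-axes [0.003 0.007 0.93 ] turn [-0.0001  0.0004  0.0007] q [-0.12  0.51  1.58  0.    1.06  1.59]
```

>>> jog_arm --pt "0 0 0.25 0 0 0 -1" --pt "0 0.005 0.3 0 0 0 -1" --pt "0 0 0.25 0 0 0 -1" --pt "0 0 0.13 0 0 0 -1" --pt "0 0 0 0 0 0 0"

```text
t: 2.98
tcp_pos: [0.5755, 0.0387, 0.0684]
tcp_rot: [[0.989, -0.147, -0.004], [-0.147, -0.989, 0.0], [-0.004, 0.0, -1.0]]
contact_force: [0.2, -0.4, -0.1]
grip_width: 0.813
```

>>> jog_arm --pt "0 0 0 0 0 0 1" --pt "0 0 0 0 0 0 1" --pt "0 0 0 0 0 0 1" --pt "0 0 0 0 0 0 1" --pt "0 0 0 0 0 0 1" --squeeze 40

```text
t: 3.6
tcp_pos: [0.5778, 0.0393, 0.0708]
tcp_rot: [[0.989, -0.146, 0.001], [-0.146, -0.989, -0.001], [0.001, 0.0, -1.0]]
contact_force: [-0.2, -1.7, 6.1]
grip_width: 0.621
```

>>> jog_arm --pt "0 0 -0.06 0 0 0 1" --pt "0 0 -0.15 0 0 0 1" --pt "0 0 -0.2 0 0 0 1" --pt "0 0 -0.2 0 0 0 1" --pt "0 0 -0.12 0 0 0 1" --squeeze 40

```text
t: 4.22
tcp_pos: [0.5774, 0.0398, 0.1807]
tcp_rot: [[0.989, -0.146, 0.001], [-0.146, -0.989, 0.0], [0.001, -0.0, -1.0]]
contact_force: [0.6, 0.5, -3.3]
grip_width: 0.625
```

```bash
python3 go.py .4065 .3269 .18; python3 go.py .565 .348 .18
```

```text
t 4.225 tcp [0.5774 0.0398 0.1807] F [ 0.6  0.5 -3.3] g 0.625
now-axes [-1.406 -1.727  0.004] goal-axes [-1.407 -1.727  0.005] turn [-0.0001 -0.0002  0.    ] q [-0.12  0.54  1.61  0.    0.99  1.59]
t 4.225 tcp [0.5774 0.0398 0.1807] F [ 0.6  0.5 -3.3] g 0.625
now-axes [-0.382 -2.021  0.005] goal-axes [-0.382 -2.021  0.005] turn [-0.0001 -0.0002  0.    ] q [-0.12  0.54  1.61  0.    0.99  1.59]
```

>>> jog_arm --pt "-0.07 -0.09 0 0 0 0 1" --pt "-0.14 -0.17 0 0 0 0 1" --pt "-0.18 -0.22 0 0 0 0 1" --pt "-0.19 -0.23 0 0 0 0 1" --pt "-0.19 -0.23 0 0 0 0 1"

```text
t: 4.85
tcp_pos: [0.4806, 0.1976, 0.1779]
tcp_rot: [[0.989, -0.146, -0.004], [-0.146, -0.989, 0.0], [-0.004, 0.001, -1.0]]
contact_force: [0.6, -0.2, -3.3]
grip_width: 0.62
```

>>> jog_arm --pt "-0.19 -0.23 0 0 0 0 1" --pt "-0.18 -0.22 0 0 0 0 1" --pt "-0.14 -0.17 0 0 0 0 1" --pt "-0.09 -0.11 0 0 0 0 1" --pt "-0.036 -0.057 0 0 0 0 1"

```text
t: 5.48
tcp_pos: [0.4037, 0.3275, 0.1781]
tcp_rot: [[0.99, -0.144, -0.003], [-0.144, -0.99, -0.001], [-0.003, 0.002, -1.0]]
contact_force: [1.1, -0.4, -2.7]
grip_width: 0.625
```

```bash
python3 go.py .4065 .3269 .057
```

```text
t 5.475 tcp [0.4037 0.3275 0.1781] F [ 1.1 -0.4 -2.7] g 0.625
now-axes [ 0.022 -0.     0.807] goal-axes [0.019 0.001 0.808] turn [0.0003 0.0005 0.0004] q [0.47 0.48 1.75 0.   0.91 2.18]
```

>>> jog_arm --pt "0.01 0 0.2 0 0 0 1" --pt "0.005 0 0.25 0 0 0 1" --pt "0 0 0.2 0 0 0 1" --pt "0 0 0.1 0 0 0 1" --pt "0 0 0.03 0 0 0 1"

```text
t: 6.1
tcp_pos: [0.4083, 0.326, 0.0614]
tcp_rot: [[0.989, -0.146, -0.002], [-0.146, -0.989, -0.001], [-0.001, 0.001, -1.0]]
contact_force: [0.2, 0.0, -2.4]
grip_width: 0.623
```

>>> jog_arm --pt "0 0 0.015 0 0 0 1" --pt "0 0 0.01 0 0 0 1" --pt "0 0 0 0 0 0 1"

```text
t: 6.48
tcp_pos: [0.4091, 0.3265, 0.0592]
tcp_rot: [[0.989, -0.146, 0.001], [-0.146, -0.989, 0.001], [0.001, -0.001, -1.0]]
contact_force: [-0.1, -0.2, -3.3]
grip_width: 0.623
```

>>> jog_arm --pt "0 0 0.015 0 0 0 1" --pt "0 0 0.01 0 0 0 1" --pt "0 0 0 0 0 0 1"

```text
t: 6.85
tcp_pos: [0.4089, 0.3264, 0.0558]
tcp_rot: [[0.989, -0.146, 0.001], [-0.146, -0.989, 0.0], [0.001, -0.0, -1.0]]
contact_force: [-2.2, 0.2, 5.0]
grip_width: 0.621
```

>>> jog_arm --pt "0 0 0 0 0 0 -1" --pt "0 0 0 0 0 0 -1" --pt "0 0 0 0 0 0 -1" --pt "0 0 -0.15 0 0 0 -1" --pt "0 0 -0.3 0 0 0 -1"

```text
t: 7.48
tcp_pos: [0.4075, 0.3256, 0.1214]
tcp_rot: [[0.989, -0.146, -0.004], [-0.146, -0.989, -0.002], [-0.004, 0.003, -1.0]]
contact_force: [-0.3, 0.5, 0.1]
grip_width: 0.998
```

```bash
python3 go.py .6573 .0863 .18
```

```text
t 7.475 tcp [0.4075 0.3256 0.1214] F [-0.3  0.5  0.1] g 0.998
now-axes [ 1.879  1.335 -0.395] goal-axes [ 1.881  1.335 -0.391] turn [ 0.0004  0.0006 -0.    ] q [0.46 0.57 1.79 0.   0.78 2.18]
```

>>> jog_arm --pt "0 0 -0.3 0 0 0 -1" --pt "0.15 0.105 -0.1 0 0 0 -1" --pt "0.25 0.18 0 0 0 0 -1" --pt "0.3 0.21 0 0 0 0 -1" --pt "0.3 0.21 0 0 0 0 -1"

```text
t: 8.1
tcp_pos: [0.5425, 0.1987, 0.1824]
tcp_rot: [[0.989, -0.146, 0.0], [-0.146, -0.989, 0.0], [0.0, -0.0, -1.0]]
contact_force: [0.5, 1.5, -0.7]
grip_width: 1.0
```

>>> jog_arm --pt "0.3 0.21 0 0 0 0 -1" --pt "0.3 0.21 0 0 0 0 -1" --pt "0.2 0.15 0 0 0 0 -1" --pt "0.08 0.06 0 0 0 0 -1" --pt "0 0 0 0 0 0 -1"

```text
t: 8.72
tcp_pos: [0.658, 0.0869, 0.1818]
tcp_rot: [[0.989, -0.147, -0.001], [-0.147, -0.989, 0.0], [-0.001, -0.0, -1.0]]
contact_force: [-0.2, 0.6, 0.9]
grip_width: 0.998
```

```bash
python3 go.py .6573 .0863 .0695
```

```text
t 8.725 tcp [0.658  0.0869 0.1818] F [-0.2  0.6  0.9] g 0.998
now-axes [-0.003  0.005  0.749] goal-axes [-0.004  0.004  0.749] turn [-0.      0.0002 -0.0001] q [-0.04  0.64  1.38  0.    1.12  1.68]
```

>>> jog_arm --pt "0 0.004 0.2 0 0 0 -1" --pt "0 0 0.25 0 0 0 -1" --pt "0 0 0.2 0 0 0 -1" --pt "0 0 0.09 0 0 0 -1" --pt "0 0 0 0 0 0 0"

```text
t: 9.35
tcp_pos: [0.657, 0.0876, 0.0707]
tcp_rot: [[0.989, -0.145, -0.002], [-0.145, -0.989, 0.0], [-0.002, 0.0, -1.0]]
contact_force: [-0.4, 0.4, -0.7]
grip_width: 0.82
```

>>> jog_arm --pt "0 0 0 0 0 0 1" --pt "0 0 0 0 0 0 1" --pt "0 0 0 0 0 0 1" --pt "0 0 0 0 0 0 1" --squeeze 40

```text
t: 9.85
tcp_pos: [0.6593, 0.0867, 0.0728]
tcp_rot: [[0.989, -0.146, 0.003], [-0.146, -0.989, 0.0], [0.003, -0.001, -1.0]]
contact_force: [-0.3, 2.6, 5.5]
grip_width: 0.62
```

>>> jog_arm --pt "0 0 -0.06 0 0 0 1" --pt "0 0 -0.15 0 0 0 1" --pt "0 0 -0.2 0 0 0 1" --pt "0 0 -0.2 0 0 0 1" --pt "0 0 -0.12 0 0 0 1"

```text
t: 10.48
tcp_pos: [0.6584, 0.086, 0.182]
tcp_rot: [[0.989, -0.146, 0.001], [-0.146, -0.989, -0.0], [0.001, 0.0, -1.0]]
contact_force: [-0.4, 0.3, -3.5]
grip_width: 0.624
```

```bash
python3 go.py .567 .347 .058
```

```text
t 10.475 tcp [0.6584 0.086  0.182 ] F [-0.4  0.3 -3.5] g 0.624
now-axes [-0.858 -1.632  0.826] goal-axes [-0.857 -1.632  0.827] turn [ 0.0001 -0.0001 -0.    ] q [-0.04  0.64  1.38 -0.    1.12  1.68]
```

>>> jog_arm --pt "-0.05 -0.1 0 0 0 0 1" --pt "-0.1 -0.195 0 0 0 0 1" --pt "-0.14 -0.26 0 0 0 0 1" --pt "-0.155 -0.295 0 0 0 0 1" --pt "-0.155 -0.295 0 0 0 0 1"

```text
t: 11.1
tcp_pos: [0.5918, 0.2713, 0.1787]
tcp_rot: [[0.989, -0.146, -0.004], [-0.146, -0.989, -0.001], [-0.004, 0.001, -1.0]]
contact_force: [0.6, -0.7, -3.2]
grip_width: 0.624
```

>>> jog_arm --pt "-0.13 -0.245 0 0 0 0 1" --pt "-0.085 -0.163 0 0 0 0 1" --pt "-0.042 -0.08 0.05 0 0 0 1" --pt "0 0 0.1 0 0 0 1" --pt "0 0 0.2 0 0 0 1"

```text
t: 11.72
tcp_pos: [0.5678, 0.3468, 0.1275]
tcp_rot: [[0.989, -0.146, 0.002], [-0.146, -0.989, -0.0], [0.002, -0.0, -1.0]]
contact_force: [-0.4, -0.2, -2.3]
grip_width: 0.62
```

```bash
python3 go.py .567 .347 .058
```

```text
t 11.725 tcp [0.5678 0.3468 0.1275] F [-0.4 -0.2 -2.3] g 0.62
now-axes [-0.006 -0.001  0.463] goal-axes [-0.005 -0.001  0.463] turn [-0.     -0.0003 -0.0001] q [ 0.38  0.71  1.42 -0.    1.01  2.1 ]
```

>>> jog_arm --pt "0 0 0.2 0 0 0 1" --pt "0 0 0.15 0 0 0 1" --pt "0 0 0.07 0 0 0 1" --pt "0 0 0.025 0 0 0 1" --pt "0 0 0.01 0 0 0 1"

```text
t: 12.35
tcp_pos: [0.5676, 0.3473, 0.0604]
tcp_rot: [[0.989, -0.147, 0.001], [-0.147, -0.989, 0.0], [0.001, -0.0, -1.0]]
contact_force: [0.2, -0.6, -3.2]
grip_width: 0.618
```

>>> jog_arm --pt "0 0 0.01 0 0 0 1" --pt "0 0 0 0 0 0 1"

```text
t: 12.6
tcp_pos: [0.5672, 0.3477, 0.0592]
tcp_rot: [[0.989, -0.146, 0.001], [-0.146, -0.989, 0.0], [0.001, -0.001, -1.0]]
contact_force: [0.3, -0.1, -2.0]
grip_width: 0.625
```

Lower a little more, then release.

>>> jog_arm --pt "0 0 0.01 0 0 0 1" --pt "0 0 0.006 0 0 0 1" --pt "0 0 0 0 0 0 1"

```text
t: 12.98
tcp_pos: [0.5673, 0.3478, 0.0578]
tcp_rot: [[0.989, -0.146, 0.001], [-0.146, -0.989, 0.0], [0.001, -0.001, -1.0]]
contact_force: [-1.4, -0.2, 4.7]
grip_width: 0.625
```

>>> jog_arm --pt "0 0 0 0 0 0 -1" --pt "0 0 0 0 0 0 -1" --pt "0 0 0 0 0 0 -1" --pt "0 0 -0.15 0 0 0 -1" --pt "0 0 -0.3 0 0 0 -1"

```text
t: 13.6
tcp_pos: [0.5653, 0.3468, 0.1219]
tcp_rot: [[0.989, -0.146, -0.005], [-0.146, -0.989, -0.002], [-0.005, 0.003, -1.0]]
contact_force: [1.0, 0.5, 0.6]
grip_width: 0.998
```

```bash
python3 go.py .6410 -.0285 .18
```

```text
t 13.6 tcp [0.5653 0.3468 0.1219] F [1.  0.5 0.6] g 0.998
now-axes [ 0.863  2.402 -0.385] goal-axes [ 0.865  2.401 -0.388] turn [ 0.0005  0.0008 -0.    ] q [0.38 0.72 1.42 0.   1.01 2.1 ]
```

>>> jog_arm --pt "0 0 -0.3 0 0 0 -1" --pt "0.06 0.17 -0.08 0 0 0 -1" --pt "0.12 0.33 0 0 0 0 -1" --pt "0.13 0.36 0 0 0 0 -1" --pt "0.13 0.36 0 0 0 0 -1"

```text
t: 14.22
tcp_pos: [0.6057, 0.1554, 0.1807]
tcp_rot: [[0.989, -0.145, 0.0], [-0.145, -0.989, 0.0], [0.0, -0.0, -1.0]]
contact_force: [0.8, -0.0, -0.3]
grip_width: 1.003
```

>>> jog_arm --pt "0.13 0.36 0 0 0 0 -1" --pt "0.13 0.36 0 0 0 0 -1" --pt "0.11 0.3 0 0 0 0 -1" --pt "0.053 0.162 0 0 0 0 -1" --pt "0 0 0 0 0 0 -1"

```text
t: 14.85
tcp_pos: [0.6428, -0.0301, 0.1805]
tcp_rot: [[0.989, -0.149, 0.0], [-0.149, -0.989, -0.0], [0.0, 0.0, -1.0]]
contact_force: [-0.2, 1.1, -0.3]
grip_width: 1.004
```

```bash
python3 go.py .6410 -.029 .0695
```

```text
t 14.85 tcp [ 0.6428 -0.0301  0.1805] F [-0.2  1.1 -0.3] g 1.004
now-axes [-0.013 -0.006  0.74 ] goal-axes [-0.013 -0.006  0.74 ] turn [ 0.     -0.0001 -0.0005] q [-0.22  0.62  1.44 -0.    1.08  1.5 ]
```

>>> jog_arm --pt "-0.01 -0.006 0.2 0 0 0 -1" --pt "0 0 0.25 0 0 0 -1" --pt "0 0 0.2 0 0 0 -1" --pt "0 0 0.08 0 0 0 -1" --pt "0 0 0 0 0 0 0"

```text
t: 15.48
tcp_pos: [0.6406, -0.0257, 0.0706]
tcp_rot: [[0.989, -0.145, -0.002], [-0.145, -0.989, 0.0], [-0.002, -0.0, -1.0]]
contact_force: [-0.5, 1.3, 0.8]
grip_width: 0.82
```

>>> jog_arm --pt "0 0 0 0 0 0 1" --pt "0 0 0 0 0 0 1" --pt "0 0 0 0 0 0 1" --pt "0 0 0 0 0 0 1"

```text
t: 15.98
tcp_pos: [0.6421, -0.0268, 0.0726]
tcp_rot: [[0.989, -0.146, 0.003], [-0.146, -0.989, -0.0], [0.003, -0.0, -1.0]]
contact_force: [-0.8, 1.6, 5.4]
grip_width: 0.625
```

>>> jog_arm --pt "0 0 -0.06 0 0 0 1" --pt "0 0 -0.15 0 0 0 1" --pt "0 0 -0.2 0 0 0 1" --pt "0 0 -0.2 0 0 0 1" --pt "0 0 -0.12 0 0 0 1"

```text
t: 16.6
tcp_pos: [0.6409, -0.0268, 0.1817]
tcp_rot: [[0.989, -0.146, 0.0], [-0.146, -0.989, -0.0], [0.0, 0.0, -1.0]]
contact_force: [0.1, 0.1, -3.5]
grip_width: 0.625
```

```bash
python3 go.py .488 .337 .058
```

```text
t 16.6 tcp [ 0.6409 -0.0268  0.1817] F [ 0.1  0.1 -3.5] g 0.625
now-axes [-1.362 -2.251  0.824] goal-axes [-1.362 -2.251  0.825] turn [ 0. -0.  0.] q [-0.22  0.61  1.44 -0.    1.08  1.5 ]
```

>>> jog_arm --pt "-0.054 -0.09 0 0 0 0 1" --pt "-0.109 -0.18 0 0 0 0 1" --pt "-0.163 -0.27 0 0 0 0 1" --pt "-0.19 -0.315 0 0 0 0 1" --pt "-0.19 -0.315 0 0 0 0 1"

```text
t: 17.23
tcp_pos: [0.559, 0.1643, 0.1788]
tcp_rot: [[0.989, -0.146, -0.004], [-0.146, -0.989, 0.0], [-0.004, 0.001, -1.0]]
contact_force: [0.4, -0.0, -2.6]
grip_width: 0.624
```

>>> jog_arm --pt "-0.19 -0.315 0 0 0 0 1" --pt "-0.177 -0.293 0 0 0 0 1" --pt "-0.136 -0.225 0 0 0 0 1" --pt "-0.095 -0.158 0 0 0 0 1" --pt "-0.058 -0.09 0 0 0 0 1"

```text
t: 17.85
tcp_pos: [0.4854, 0.3384, 0.179]
tcp_rot: [[0.99, -0.144, -0.004], [-0.144, -0.99, -0.001], [-0.004, 0.002, -1.0]]
contact_force: [-0.2, -0.2, -2.8]
grip_width: 0.626
```

>>> jog_arm --pt "0 0 0.15 0 0 0 1" --pt "0 0 0.1 0 0 0 1" --pt "0 0 0 0 0 0 1"

```text
t: 18.23
tcp_pos: [0.4869, 0.3361, 0.1412]
tcp_rot: [[0.989, -0.147, -0.004], [-0.147, -0.989, -0.002], [-0.004, 0.003, -1.0]]
contact_force: [0.1, 1.0, -3.7]
grip_width: 0.623
```

```bash
python3 go.py .488 .337 .058
```

```text
t 18.225 tcp [0.4869 0.3361 0.1412] F [ 0.1  1.  -3.7] g 0.623
now-axes [ 0.009 -0.009  0.555] goal-axes [ 0.006 -0.007  0.555] turn [ 0.0004  0.0006 -0.0001] q [ 0.42  0.61  1.6  -0.    0.93  2.13]
```

>>> jog_arm --pt "0 0 0.2 0 0 0 1" --pt "0 0 0.2 0 0 0 1" --pt "0 0 0.1 0 0 0 1" --pt "0 0 0.04 0 0 0 1" --pt "0 0 0.01 0 0 0 1"

```text
t: 18.85
tcp_pos: [0.4888, 0.3373, 0.0611]
tcp_rot: [[0.989, -0.146, 0.001], [-0.146, -0.989, 0.0], [0.001, -0.001, -1.0]]
contact_force: [-0.1, 0.2, -2.4]
grip_width: 0.624
```

>>> jog_arm --pt "0 0 0.007 0 0 0 1" --pt "0 0 0 0 0 0 1" --pt "0 0 0 0 0 0 1"

```text
t: 19.23
tcp_pos: [0.4885, 0.3373, 0.0601]
tcp_rot: [[0.989, -0.146, 0.001], [-0.146, -0.989, 0.0], [0.001, -0.001, -1.0]]
contact_force: [0.4, 0.0, -3.4]
grip_width: 0.621
```

>>> jog_arm --pt "0 0 0.012 0 0 0 1" --pt "0 0 0.008 0 0 0 1" --pt "0 0 0 0 0 0 1"

```text
t: 19.6
tcp_pos: [0.4884, 0.3372, 0.0576]
tcp_rot: [[0.989, -0.146, 0.001], [-0.146, -0.989, 0.0], [0.001, -0.0, -1.0]]
contact_force: [-1.8, -1.3, 4.3]
grip_width: 0.622
```

>>> jog_arm --pt "0 0 0 0 0 0 -1" --pt "0 0 0 0 0 0 -1" --pt "0 0 0 0 0 0 -1" --pt "0 0 -0.15 0 0 0 -1" --pt "0 0 -0.3 0 0 0 -1"

```text
t: 20.23
tcp_pos: [0.4868, 0.3364, 0.1228]
tcp_rot: [[0.989, -0.146, -0.005], [-0.146, -0.989, -0.002], [-0.004, 0.003, -1.0]]
contact_force: [0.7, 0.5, 0.1]
grip_width: 1.003
```

>>> jog_arm --pt "0 0 -0.3 0 0 0 -1" --pt "0 0 -0.15 0 0 0 -1" --pt "0 0 0 0 0 0 -1"

```text
t: 20.6
tcp_pos: [0.4894, 0.3377, 0.1935]
tcp_rot: [[0.989, -0.146, 0.004], [-0.146, -0.989, 0.002], [0.004, -0.003, -1.0]]
contact_force: [-1.2, 0.7, -0.1]
grip_width: 0.999
```

```bash
python3 go.py .65 .0305 .18
python3 - <<'E'
from rig import vision
import cv2,numpy as np
a=[]
for n in("top","side"):
    i=vision.get_image(n);np.savez(f"{n}1.npz",**i);a.append(i["frame"][:,:,::-1])
cv2.imwrite("pics/both1.png",np.vstack([a[0][60:260,100:500],a[1][120:320,120:520]]))
E
```

```text
t 20.6 tcp [0.4894 0.3377 0.1935] F [-1.2  0.7 -0.1] g 0.999
now-axes [1.358 1.87  0.091] goal-axes [1.358 1.87  0.09 ] turn [-0.0004 -0.0006  0.    ] q [0.42 0.54 1.56 0.   1.04 2.13]
```

View pics/both1.png

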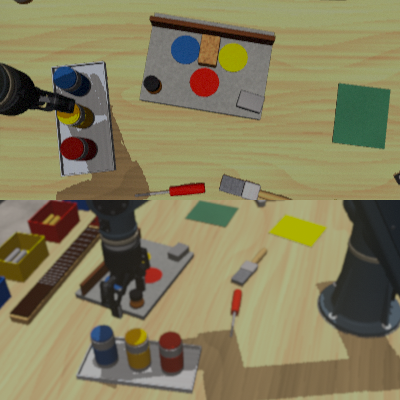

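All three tins stand upright in a row in the tray, and the spots and cork are in plain view in the top half: blue (185,50), red (204,82), yellow (232,58), cork (209,51). Next I measure the bare spots and the cork.

```bash
cat > m3.py <<'E'
from h import *
i=dict(np.load("top1.npz"));h=cv2.cvtColor(i["frame"],cv2.COLOR_RGB2HSV);C=cloud(i)
for n in('red','blue','yellow'):
    e=cv2.fitEllipse(cv2.convexHull(big(box(hue(i,n,110,40),240,375,75,170))));print(n,'spot',ray(i,e[0],.018)[0].round(4),np.round(e[1],1))
m=box((h[...,0]>=10)&(h[...,0]<=19)&(h[...,1]>110)&(h[...,2]>125),298,322,92,128)
print('cork',rect(ray(i,big(m),.05)))
print('mat',rect(ray(i,big(box(hue(i,'green',60,40),420,500,135,215)),.003)))
e=cv2.minEnclosingCircle(big(box(h[...,2]<60,240,262,135,154)).astype(np.float32));print('jar cap',ray(i,e[0],.06)[0].round(4),e)
E
python3 m3.py
```

```text
red spot [0.5787 0.0417 0.018 ] [29.  29.3]
blue spot [0.6586 0.0895 0.018 ] [28.1 28.8]
yellow spot [ 0.6412 -0.0273  0.018 ] [28.7 29.4]
cork (array([649.8,  30.8]), array([42.9, 66.1]), 81.59)
mat (array([ 504.2, -348.8]), array([128.9, 147.1]), 83.72)
jar cap [0.5629 0.1621 0.06  ] ((251.375, 143.625), 8.531292915344238)
```

>>> jog_arm --pt "0.11 0.15 0 0 0 0 -1" --pt "0.196 0.27 0 0 0 0 -1" --pt "0.218 0.3 0 0 0 0 -1" --pt "0.218 0.3 0 0 0 0 -1" --pt "0.218 0.3 0 0 0 0 -1"

```text
t: 21.32
tcp_pos: [0.6013, 0.1186, 0.1893]
tcp_rot: [[0.989, -0.146, -0.004], [-0.146, -0.989, 0.0], [-0.004, 0.001, -1.0]]
contact_force: [-0.1, -0.3, 0.6]
grip_width: 0.999
```

>>> jog_arm --pt "0.196 0.27 0 0 0 0 -1" --pt "0.13 0.18 0 0 0 0 -1" --pt "0.072 0.1 0 0 0 0 -1" --pt "0 0 0 0 0 0 -1" --pt "0 0 0 0 0 0 -1"

```text
t: 21.95
tcp_pos: [0.6477, 0.0313, 0.1909]
tcp_rot: [[0.989, -0.145, -0.002], [-0.145, -0.989, 0.001], [-0.002, -0.001, -1.0]]
contact_force: [0.1, -0.7, 0.2]
grip_width: 0.998
```

```bash
python3 go.py .65 .0302 .03
```

```text
t 21.95 tcp [0.6477 0.0313 0.1909] F [ 0.1 -0.7  0.2] g 0.998
now-axes [0.019 0.006 1.073] goal-axes [0.017 0.005 1.073] turn [-0.0001  0.0004  0.0002] q [-0.12  0.61  1.42  0.    1.12  1.59]
```

>>> jog_arm --pt "0.008 0.005 0.2 0 0 0 -1" --pt "0 0 0.3 0 0 0 -1" --pt "0 0 0.3 0 0 0 -1" --pt "0 0 0.2 0 0 0 -1" --pt "0 0 0.06 0 0 0 -1"

```text
t: 22.58
tcp_pos: [0.6477, 0.0309, 0.0306]
tcp_rot: [[0.99, -0.144, -0.005], [-0.144, -0.99, 0.001], [-0.005, -0.0, -1.0]]
contact_force: [-0.3, 0.8, -0.4]
grip_width: 1.003
```

>>> jog_arm --pt "0 0 0 0 0 0 0" --pt "0 0 0 0 0 0 0.2" --squeeze 25

```text
t: 22.82
tcp_pos: [0.651, 0.0293, 0.0343]
tcp_rot: [[0.989, -0.145, 0.003], [-0.145, -0.989, -0.0], [0.003, -0.0, -1.0]]
contact_force: [-0.3, 0.7, 0.0]
grip_width: 0.598
```

>>> jog_arm --pt "0 0 0.02 0 0 0 0.2" --pt "0 0 0 0 0 0 1" --pt "0 0 0 0 0 0 1" --pt "0 0 0 0 0 0 1"

```text
t: 23.32
tcp_pos: [0.6513, 0.0291, 0.0337]
tcp_rot: [[0.989, -0.146, 0.004], [-0.146, -0.989, -0.0], [0.004, -0.0, -1.0]]
contact_force: [-3.2, 1.3, 12.7]
grip_width: 0.525
```

>>> jog_arm --pt "0 0 -0.03 0 0 0 1" --pt "0 0 -0.1 0 0 0 1" --pt "0 0 -0.2 0 0 0 1" --pt "0 0 -0.2 0 0 0 1" --pt "0 0 -0.2 0 0 0 1"

```text
t: 23.95
tcp_pos: [0.65, 0.0289, 0.1409]
tcp_rot: [[0.989, -0.146, 0.001], [-0.146, -0.989, -0.0], [0.001, -0.0, -1.0]]
contact_force: [0.5, -0.1, -0.5]
grip_width: 0.521
```

```bash
python3 go.py .504 -.350 .0165
```

```text
t 23.95 tcp [0.65   0.0289 0.1409] F [ 0.5 -0.1 -0.5] g 0.521
now-axes [-0.594  2.641  0.829] goal-axes [-0.594  2.641  0.829] turn [-0.     -0.0001 -0.    ] q [-0.13  0.68  1.45  0.    1.02  1.59]
```

>>> jog_arm --pt "-0.029 0.13 0 0 0 0 1" --pt "-0.056 0.25 0 0 0 0 1" --pt "-0.076 0.34 0 0 0 0 1" --pt "-0.085 0.38 0 0 0 0 1" --pt "-0.085 0.38 0 0 0 0 1"

```text
t: 24.58
tcp_pos: [0.5662, -0.1854, 0.1381]
tcp_rot: [[0.989, -0.146, -0.002], [-0.146, -0.989, 0.001], [-0.002, -0.0, -1.0]]
contact_force: [-0.1, -0.6, -0.5]
grip_width: 0.522
```

>>> jog_arm --pt "-0.085 0.38 0 0 0 0 1" --pt "-0.076 0.34 0 0 0 0 1" --pt "-0.056 0.25 0 0 0 0 1" --pt "-0.029 0.13 0 0 0 0 1" --pt "-0.013 0.065 0 0 0 0 1"

```text
t: 25.2
tcp_pos: [0.5033, -0.3511, 0.1385]
tcp_rot: [[0.989, -0.147, -0.001], [-0.147, -0.989, 0.001], [-0.001, -0.001, -1.0]]
contact_force: [-0.1, 0.4, -1.1]
grip_width: 0.523
```

>>> jog_arm --pt "0 0 0.15 0 0 0 1" --pt "0 0 0.2 0 0 0 1" --pt "0 0 0.15 0 0 0 1" --pt "0 0 0 0 0 0 1" --pt "0 0 0 0 0 0 1"

```text
t: 25.82
tcp_pos: [0.5051, -0.3501, 0.0647]
tcp_rot: [[0.989, -0.145, 0.001], [-0.145, -0.989, -0.0], [0.001, 0.0, -1.0]]
contact_force: [-0.6, 1.1, -0.4]
grip_width: 0.516
```

```bash
python3 go.py .505 -.3505 .019
```

```text
t 25.825 tcp [ 0.5051 -0.3501  0.0647] F [-0.6  1.1 -0.4] g 0.516
now-axes [-0.     0.002  0.305] goal-axes [-0.     0.002  0.305] turn [ 0.0001 -0.0001  0.0002] q [-0.79  0.75  1.59  0.    0.81  0.93]
```

>>> jog_arm --pt "0 0.002 0.12 0 0 0 1" --pt "0 0 0.1 0 0 0 1" --pt "0 0 0.05 0 0 0 1" --pt "0 0 0.02 0 0 0 1" --pt "0 0 0.01 0 0 0 1"

```text
t: 26.45
tcp_pos: [0.5044, -0.351, 0.0189]
tcp_rot: [[0.989, -0.146, 0.0], [-0.146, -0.989, 0.0], [0.0, -0.0, -1.0]]
contact_force: [-0.2, -0.3, -1.5]
grip_width: 0.522
```

>>> jog_arm --pt "0 0 0.007 0 0 0 1" --pt "0 0 0 0 0 0 1"

```text
t: 26.7
tcp_pos: [0.5044, -0.351, 0.0188]
tcp_rot: [[0.989, -0.146, 0.0], [-0.146, -0.989, -0.0], [0.0, 0.0, -1.0]]
contact_force: [-1.8, 0.4, 3.3]
grip_width: 0.523
```

>>> jog_arm --pt "0 0 0 0 0 0 -1" --pt "0 0 0 0 0 0 -1" --pt "0 0 0 0 0 0 -1" --pt "0 0 -0.15 0 0 0 -1" --pt "0 0 -0.3 0 0 0 -1"

```text
t: 27.32
tcp_pos: [0.5031, -0.3498, 0.0842]
tcp_rot: [[0.989, -0.146, -0.004], [-0.146, -0.989, 0.004], [-0.004, -0.003, -1.0]]
contact_force: [0.4, 0.2, -0.4]
grip_width: 1.003
```

>>> jog_arm --pt "0 0 -0.3 0 0 0 -1" --pt "0 0 -0.3 0 0 0 -1" --pt "0 -0.2 -0.1 0 0 0 -1" --pt "0 -0.35 0 0 0 0 -1" --pt "0 -0.35 0 0 0 0 -1"

```text
t: 27.95
tcp_pos: [0.5242, -0.2164, 0.191]
tcp_rot: [[0.989, -0.147, 0.001], [-0.147, -0.989, -0.0], [0.001, 0.0, -1.0]]
contact_force: [0.5, 0.2, 0.1]
grip_width: 0.996
```

>>> jog_arm --pt "0 -0.35 0 0 0 0 -1" --pt "0 -0.35 0 0 0 0 -1" --pt "0 -0.35 0 0 0 0 -1" --pt "0 -0.35 0 0 0 0 -1" --pt "0 -0.35 0 0 0 0 -1"

```text
t: 28.58
tcp_pos: [0.5625, 0.044, 0.1906]
tcp_rot: [[0.989, -0.146, 0.0], [-0.146, -0.989, -0.0], [0.0, 0.0, -1.0]]
contact_force: [0.9, -0.4, 0.1]
grip_width: 0.998
```

```bash
cat > m4.py <<'E'
from h import *;from rig import vision;import sys
i=vision.get_image("top");np.savez("top2.npz",**i);h=cv2.cvtColor(i["frame"],cv2.COLOR_RGB2HSV);C=cloud(i)
m=box((h[...,0]>=8)&(h[...,0]<=22)&(h[...,1]>110)&(h[...,2]>100),436,488,148,206);print('cork',rect(ray(i,big(m),.035)),np.median(C[m][:,2]).round(3))
for n,b in(('blue',(150,190,120,165)),('yellow',(155,195,158,195)),('red',(150,205,188,240))):
    m=box(hue(i,n,90,40),*b)&(C[...,2]>.085);k=big(m);e=cv2.fitEllipse(k);P=C[m];print(n,'lid',ray(i,e[0],.098)[0].round(4),np.round(e[1],1),np.median(P,0).round(4),len(P))
cv2.imwrite("pics/top2.png",cv2.resize(i["frame"][60:260,100:500,::-1],None,fx=2,fy=2))
E
python3 go.py .566 .346 .19; python3 m4.py
```

```text
t 28.575 tcp [0.5625 0.044  0.1906] F [ 0.9 -0.4  0.1] g 0.998
now-axes [-0.271 -1.995  0.004] goal-axes [-0.271 -1.995  0.004] turn [ 0.     -0.0001 -0.    ] q [-0.12  0.51  1.64 -0.    1.    1.6 ]
cork (array([ 503. , -349.1]), array([43.3, 69.5]), 81.42) 0.035
blue lid [0.566 0.348 0.098] [21.4 22.8] [0.5658 0.3474 0.0982] 417
yellow lid [0.4913 0.3405 0.098 ] [15.8 24. ] [0.4924 0.3401 0.0985] 305Traceback (most recent call last):
  File "m4.py", line 5, in <module>
    m=box(hue(i,n,90,40),*b)&(C[...,2]>.085);k=big(m);e=cv2.fitEllipse(k);P=C[m];print(n,'lid',ray(i,e[0],.098)[0].round(4),np.round(e[1],1),np.median(P,0).round(4),len(P))
                                               ~~~^^^
  File "h.py", line 13, in big
    c=max(cv2.findContours(m.astype(np.uint8),cv2.RETR_EXTERNAL,cv2.CHAIN_APPROX_NONE)[0],key=cv2.contourArea)
ValueError: max() iterable argument is empty
```

>>> jog_arm --pt "-0.02 -0.15 0 0 0 0 -1" --pt "-0.04 -0.3 0 0 0 0 -1" --pt "-0.049 -0.37 0 0 0 0 -1" --pt "-0.049 -0.37 0 0 0 0 -1" --pt "-0.049 -0.37 0 0 0 0 -1"

```text
t: 29.25
tcp_pos: [0.5657, 0.2799, 0.1905]
tcp_rot: [[0.989, -0.146, 0.0], [-0.146, -0.989, -0.0], [0.0, 0.0, -1.0]]
contact_force: [1.0, -0.2, 0.4]
grip_width: 0.998
```

>>> jog_arm --pt "-0.036 -0.28 0 0 0 0 -1" --pt "-0.021 -0.165 0 0 0 0 -1" --pt "0 0 0 0 0 0 -1" --pt "0 0 0 0 0 0 -1"

```text
t: 29.75
tcp_pos: [0.5671, 0.3441, 0.1903]
tcp_rot: [[0.989, -0.147, -0.001], [-0.147, -0.989, -0.001], [-0.001, 0.001, -1.0]]
contact_force: [0.1, 0.4, 0.4]
grip_width: 0.998
```

```bash
python3 go.py .567 .3475 .0565
```

```text
t 29.75 tcp [0.5671 0.3441 0.1903] F [0.1 0.4 0.4] g 0.998
now-axes [-0.003 -0.023  0.892] goal-axes [-0.004 -0.022  0.892] turn [ 0.0002  0.0001 -0.0001] q [ 0.38  0.63  1.38 -0.    1.13  2.1 ]
```

>>> jog_arm --pt "0 -0.022 0.2 0 0 0 -1" --pt "0 0 0.3 0 0 0 -1" --pt "0 0 0.25 0 0 0 -1" --pt "0 0 0.13 0 0 0 -1" --pt "0 0 0 0 0 0 0"

```text
t: 30.38
tcp_pos: [0.5671, 0.3475, 0.0574]
tcp_rot: [[0.989, -0.147, -0.003], [-0.147, -0.989, -0.001], [-0.003, 0.002, -1.0]]
contact_force: [0.4, 0.4, 0.6]
grip_width: 0.816
```

>>> jog_arm --pt "0 0 0 0 0 0 1" --pt "0 0 0 0 0 0 1" --pt "0 0 0 0 0 0 1" --pt "0 0 0 0 0 0 1" --squeeze 40

```text
t: 30.88
tcp_pos: [0.5686, 0.3492, 0.0601]
tcp_rot: [[0.989, -0.146, 0.003], [-0.146, -0.989, 0.001], [0.003, -0.001, -1.0]]
contact_force: [0.3, -1.3, 6.7]
grip_width: 0.62
```

>>> jog_arm --pt "0 0 -0.06 0 0 0 1" --pt "0 0 -0.15 0 0 0 1" --pt "0 0 -0.25 0 0 0 1" --pt "0 0 -0.25 0 0 0 1" --pt "0 0 -0.12 0 0 0 1"

```text
t: 31.5
tcp_pos: [0.5679, 0.3494, 0.185]
tcp_rot: [[0.989, -0.146, 0.002], [-0.146, -0.989, 0.001], [0.002, -0.001, -1.0]]
contact_force: [0.1, -0.2, -3.1]
grip_width: 0.618
```

```bash
python3 go.py .6595 .0888 .0728
```

```text
t 31.5 tcp [0.5679 0.3494 0.185 ] F [ 0.1 -0.2 -3.1] g 0.618
now-axes [0.856 1.631 0.747] goal-axes [0.858 1.63  0.748] turn [-0.0002 -0.0003  0.0001] q [0.38 0.64 1.37 0.   1.12 2.1 ]
```

>>> jog_arm --pt "0.053 0.1 0 0 0 0 1" --pt "0.103 0.195 0 0 0 0 1" --pt "0.137 0.26 0 0 0 0 1" --pt "0.156 0.295 0 0 0 0 1" --pt "0.156 0.295 0 0 0 0 1"

```text
t: 32.12
tcp_pos: [0.6312, 0.163, 0.1804]
tcp_rot: [[0.989, -0.146, -0.005], [-0.146, -0.989, -0.001], [-0.005, 0.002, -1.0]]
contact_force: [0.4, -0.1, -2.8]
grip_width: 0.623
```

>>> jog_arm --pt "0.13 0.245 0 0 0 0 1" --pt "0.085 0.16 0 0 0 0 1" --pt "0.04 0.076 0 0 0 0 1" --pt "0 0 0.15 0 0 0 1" --pt "0 0 0.2 0 0 0 1"

```text
t: 32.75
tcp_pos: [0.6593, 0.0887, 0.1296]
tcp_rot: [[0.989, -0.146, -0.0], [-0.146, -0.989, 0.0], [-0.0, -0.0, -1.0]]
contact_force: [-0.3, 0.5, -2.2]
grip_width: 0.623
```

>>> jog_arm --pt "0 0 0.15 0 0 0 1" --pt "0 0 0.1 0 0 0 1" --pt "0 0 0 0 0 0 1" --pt "0 0 0 0 0 0 1"

```text
t: 33.25
tcp_pos: [0.6602, 0.089, 0.0937]
tcp_rot: [[0.989, -0.146, 0.001], [-0.146, -0.989, 0.0], [0.001, -0.0, -1.0]]
contact_force: [-0.1, 0.4, -2.1]
grip_width: 0.622
```

```bash
python3 go.py .660 .0892 .0745
```

```text
t 33.25 tcp [0.6602 0.089  0.0937] F [-0.1  0.4 -2.1] g 0.622
now-axes [-0.002 -0.001  0.128] goal-axes [-0.001 -0.001  0.128] turn [-0.     -0.0002  0.0001] q [-0.03  0.76  1.43  0.    0.95  1.68]
```

>>> jog_arm --pt "0 0 0.07 0 0 0 1" --pt "0 0 0.03 0 0 0 1" --pt "0 0 0.02 0 0 0 1" --pt "0 0 0.008 0 0 0 1" --pt "0 0 0 0 0 0 1"

```text
t: 33.88
tcp_pos: [0.6595, 0.0888, 0.0752]
tcp_rot: [[0.989, -0.146, -0.0], [-0.146, -0.989, -0.0], [-0.0, 0.0, -1.0]]
contact_force: [-3.5, 0.2, 5.4]
grip_width: 0.617
```

>>> jog_arm --pt "0 0 0.008 0 0 0 1" --pt "0 0 0 0 0 0 1"

```text
t: 34.12
tcp_pos: [0.6595, 0.0888, 0.0751]
tcp_rot: [[0.989, -0.146, 0.0], [-0.146, -0.989, -0.0], [0.0, 0.0, -1.0]]
contact_force: [-4.1, -0.5, 12.2]
grip_width: 0.625
```

>>> jog_arm --pt "0 0 -0.01 0 0 0 1" --pt "0 0 0 0 0 0 -1" --pt "0 0 0 0 0 0 -1" --pt "0 0 0 0 0 0 -1" --pt "0 0 -0.15 0 0 0 -1"

```text
t: 34.75
tcp_pos: [0.6581, 0.0888, 0.0947]
tcp_rot: [[0.989, -0.146, -0.005], [-0.146, -0.989, 0.0], [-0.005, 0.001, -1.0]]
contact_force: [-0.6, -0.3, 0.2]
grip_width: 0.998
```

>>> jog_arm --pt "0 0 -0.3 0 0 0 -1" --pt "0 0 -0.25 0 0 0 -1" --pt "0 0 -0.05 0 0 0 -1"

```text
t: 35.12
tcp_pos: [0.6616, 0.0888, 0.1898]
tcp_rot: [[0.989, -0.146, 0.007], [-0.146, -0.989, -0.0], [0.007, -0.001, -1.0]]
contact_force: [0.7, 0.8, -0.3]
grip_width: 1.002
```

```bash
python3 go.py .4886 .3374 .19
```

```text
t 35.125 tcp [0.6616 0.0888 0.1898] F [ 0.7  0.8 -0.3] g 1.002
now-axes [-1.383 -1.471 -0.009] goal-axes [-1.383e+00 -1.471e+00 -1.000e-03] turn [-0.0001 -0.001   0.    ] q [-0.03  0.64  1.37  0.    1.13  1.68]
```

>>> jog_arm --pt "-0.096 -0.103 0 0 0 0 -1" --pt "-0.193 -0.206 0 0 0 0 -1" --pt "-0.248 -0.265 0 0 0 0 -1" --pt "-0.248 -0.265 0 0 0 0 -1" --pt "-0.234 -0.25 0 0 0 0 -1"

```text
t: 35.75
tcp_pos: [0.5283, 0.2745, 0.1843]
tcp_rot: [[0.989, -0.145, -0.005], [-0.145, -0.989, -0.001], [-0.005, 0.002, -1.0]]
contact_force: [-0.2, -0.3, 0.2]
grip_width: 0.999
```

>>> jog_arm --pt "-0.179 -0.191 0 0 0 0 -1" --pt "-0.124 -0.132 0 0 0 0 -1" --pt "-0.055 -0.059 0 0 0 0 -1" --pt "0 0 0 0 0 0 -1" --pt "0 0 0 0 0 0 -1"

```text
t: 36.38
tcp_pos: [0.4878, 0.3365, 0.1862]
tcp_rot: [[0.989, -0.147, -0.0], [-0.147, -0.989, -0.001], [-0.0, 0.001, -1.0]]
contact_force: [1.3, 0.2, -1.1]
grip_width: 1.0
```

```bash
python3 go.py .4886 .3374 .0565
cat > m5.py <<'E'
from h import *;from rig import vision;import sys
i=vision.get_image("top");C=cloud(i);S=dict(red=(.5787,.0417),blue=(.6586,.0895),yellow=(.6412,-.0273))
for n in sys.argv[2:]:
    m=box(hue(i,n,90,40),240,375,60,180);k=big(m&(C[...,2]>.105));e=cv2.fitEllipse(k);L=ray(i,e[0],.113)[0]
    print(n,'lid',L.round(4),np.round(e[1],1),'off spot mm',((L[:2]-S[n])*1000).round(1),'z',np.median(C[m&(C[...,2]>.105)][:,2]).round(3))
cv2.imwrite(f"pics/{sys.argv[1]}.png",cv2.resize(i["frame"][60:260,100:500,::-1],None,fx=2,fy=2));np.savez(sys.argv[1],**i)
E
python3 m5.py top3 blue
```

```text
t 36.375 tcp [0.4878 0.3365 0.1862] F [ 1.3  0.2 -1.1] g 1.0
now-axes [ 0.005 -0.007  0.865] goal-axes [ 0.005 -0.007  0.865] turn [ 0.0001  0.0001 -0.0001] q [ 0.42  0.55  1.57 -0.    1.03  2.13]
blue lid [0.6567 0.0892 0.113 ] [22.1 22.2] off spot mm [-1.9 -0.3] z 0.114
```

View pics/top3.png

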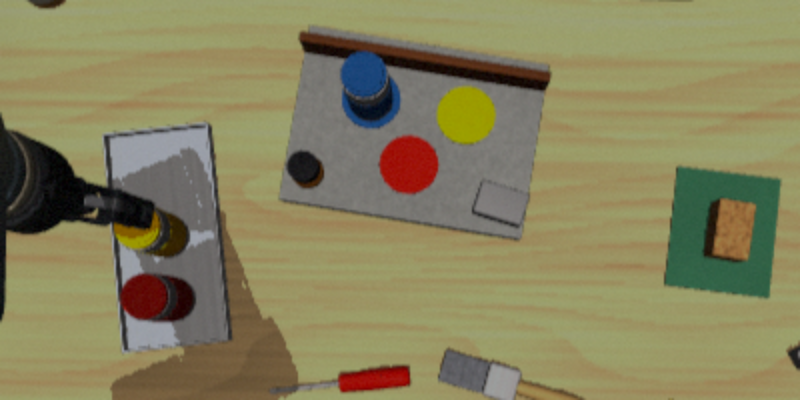

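Blue stands upright on its spot (800-px crop: lid (365,75), disc (371,100)), about 2 mm off by camera; the start offset was about 1.5 mm. The cork lies flat in the middle of the mat. Yellow is next.

>>> jog_arm --pt "0.004 -0.005 0.2 0 0 0 -1" --pt "0 0 0.3 0 0 0 -1" --pt "0 0 0.25 0 0 0 -1" --pt "0 0 0.105 0 0 0 -1" --pt "0 0 0 0 0 0 0"

```text
t: 37.05
tcp_pos: [0.4883, 0.3372, 0.0577]
tcp_rot: [[0.989, -0.147, -0.002], [-0.147, -0.989, -0.001], [-0.001, 0.001, -1.0]]
contact_force: [0.2, -0.1, 0.1]
grip_width: 0.821
```

>>> jog_arm --pt "0 0 0 0 0 0 1" --pt "0 0 0 0 0 0 1" --pt "0 0 0 0 0 0 1" --pt "0 0 0 0 0 0 1"

```text
t: 37.55
tcp_pos: [0.4892, 0.3382, 0.0598]
tcp_rot: [[0.989, -0.146, 0.003], [-0.146, -0.989, 0.001], [0.003, -0.001, -1.0]]
contact_force: [-0.3, -1.2, 6.7]
grip_width: 0.626
```

>>> jog_arm --pt "0 0 -0.06 0 0 0 1" --pt "0 0 -0.15 0 0 0 1" --pt "0 0 -0.25 0 0 0 1" --pt "0 0 -0.25 0 0 0 1" --pt "0 0 -0.15 0 0 0 1"

```text
t: 38.17
tcp_pos: [0.4879, 0.3382, 0.1891]
tcp_rot: [[0.989, -0.146, 0.001], [-0.146, -0.989, 0.001], [0.001, -0.001, -1.0]]
contact_force: [0.0, 0.2, -2.7]
grip_width: 0.625
```

```bash
python3 go.py .6431 -.0275 .0745
```

```text
t 38.175 tcp [0.4879 0.3382 0.1891] F [ 0.   0.2 -2.7] g 0.625
now-axes [1.378 2.261 0.763] goal-axes [1.379 2.26  0.764] turn [-0.0001 -0.0001  0.    ] q [0.42 0.55 1.56 0.   1.03 2.13]
```

>>> jog_arm --pt "0.055 0.09 0 0 0 0 1" --pt "0.11 0.18 0 0 0 0 1" --pt "0.165 0.271 0 0 0 0 1" --pt "0.193 0.317 0 0 0 0 1" --pt "0.193 0.317 0 0 0 0 1"

```text
t: 38.8
tcp_pos: [0.5678, 0.1454, 0.1854]
tcp_rot: [[0.989, -0.146, -0.004], [-0.146, -0.989, -0.0], [-0.004, 0.001, -1.0]]
contact_force: [1.1, 0.5, -2.5]
grip_width: 0.621
```

>>> jog_arm --pt "0.193 0.317 0 0 0 0 1" --pt "0.179 0.294 0 0 0 0 1" --pt "0.138 0.226 0 0 0 0 1" --pt "0.096 0.158 0 0 0 0 1" --pt "0.056 0.091 0 0 0 0 1"

```text
t: 39.42
tcp_pos: [0.6427, -0.0293, 0.1861]
tcp_rot: [[0.989, -0.147, -0.003], [-0.147, -0.989, 0.001], [-0.003, -0.0, -1.0]]
contact_force: [0.7, 0.4, -4.8]
grip_width: 0.625
```

>>> jog_arm --pt "0 0 0.15 0 0 0 1" --pt "0 0 0.25 0 0 0 1" --pt "0 0 0.2 0 0 0 1" --pt "0 0 0 0 0 0 1" --pt "0 0 0 0 0 0 1"

```text
t: 40.05
tcp_pos: [0.6438, -0.0273, 0.0983]
tcp_rot: [[0.989, -0.145, 0.001], [-0.145, -0.989, -0.0], [0.001, -0.0, -1.0]]
contact_force: [0.7, -0.4, -2.9]
grip_width: 0.623
```

```bash
python3 go.py .6431 -.0275 .0748
```

```text
t 40.05 tcp [ 0.6438 -0.0273  0.0983] F [ 0.7 -0.4 -2.9] g 0.623
now-axes [-0.004  0.002  0.156] goal-axes [-0.004  0.002  0.156] turn [-0.     -0.0002  0.0002] q [-0.22  0.73  1.49  0.    0.92  1.5 ]
```

>>> jog_arm --pt "0 0 0.08 0 0 0 1" --pt "0 0 0.05 0 0 0 1" --pt "0 0 0.02 0 0 0 1" --pt "0 0 0.006 0 0 0 1" --pt "0 0 0 0 0 0 1"

```text
t: 40.67
tcp_pos: [0.6428, -0.0277, 0.0749]
tcp_rot: [[0.989, -0.146, -0.0], [-0.146, -0.989, 0.0], [-0.001, -0.0, -1.0]]
contact_force: [-3.1, 0.5, 4.5]
grip_width: 0.624
```

>>> jog_arm --pt "0 0 0 0 0 0 -1" --pt "0 0 0 0 0 0 -1" --pt "0 0 0 0 0 0 -1" --pt "0 0 -0.15 0 0 0 -1" --pt "0 0 -0.3 0 0 0 -1"

```text
t: 41.3
tcp_pos: [0.6417, -0.0276, 0.1399]
tcp_rot: [[0.989, -0.146, -0.005], [-0.146, -0.989, 0.001], [-0.005, -0.0, -1.0]]
contact_force: [1.6, -0.4, -0.1]
grip_width: 1.003
```

>>> jog_arm --pt "0 0 -0.25 0 0 0 -1" --pt "0 0 -0.05 0 0 0 -1" --pt "0 0 0 0 0 0 -1"

```text
t: 41.68
tcp_pos: [0.643, -0.0277, 0.1864]
tcp_rot: [[0.989, -0.146, 0.0], [-0.146, -0.989, -0.0], [0.0, 0.0, -1.0]]
contact_force: [-0.5, 0.4, 0.1]
grip_width: 1.0
```

```bash
python3 go.py .4090 .3265 .19
```

```text
t 41.675 tcp [ 0.643  -0.0277  0.1864] F [-0.5  0.4  0.1] g 1.0
now-axes [-1.888 -2.109 -0.024] goal-axes [-1.888 -2.108 -0.024] turn [ 0. -0.  0.] q [-0.22  0.61  1.43  0.    1.1   1.5 ]
```

>>> jog_arm --pt "-0.094 -0.105 0 0 0 0 -1" --pt "-0.189 -0.211 0 0 0 0 -1" --pt "-0.236 -0.264 0 0 0 0 -1" --pt "-0.245 -0.274 0 0 0 0 -1" --pt "-0.245 -0.274 0 0 0 0 -1"

```text
t: 42.3
tcp_pos: [0.5147, 0.1637, 0.1849]
tcp_rot: [[0.989, -0.146, -0.004], [-0.146, -0.989, 0.0], [-0.004, 0.0, -1.0]]
contact_force: [0.7, 0.9, -0.7]
grip_width: 0.997
```

>>> jog_arm --pt "-0.245 -0.274 0 0 0 0 -1" --pt "-0.227 -0.253 0 0 0 0 -1" --pt "-0.179 -0.2 0 0 0 0 -1" --pt "-0.132 -0.148 0 0 0 0 -1" --pt "-0.096 -0.106 0 0 0 0 -1"

```text
t: 42.92
tcp_pos: [0.4055, 0.3275, 0.185]
tcp_rot: [[0.99, -0.144, -0.004], [-0.144, -0.99, -0.002], [-0.004, 0.002, -1.0]]
contact_force: [1.2, 0.4, -0.3]
grip_width: 1.001
```

>>> jog_arm --pt "0 0 0 0 0 0 -1" --pt "0 0 0 0 0 0 -1"

```text
t: 43.18
tcp_pos: [0.4083, 0.3261, 0.1857]
tcp_rot: [[0.989, -0.145, -0.002], [-0.145, -0.989, -0.001], [-0.001, 0.001, -1.0]]
contact_force: [0.2, -0.2, -0.5]
grip_width: 1.0
```

```bash
python3 go.py .4090 .3265 .0545; python3 m5.py top4 blue yellow
```

```text
t 43.175 tcp [0.4083 0.3261 0.1857] F [ 0.2 -0.2 -0.5] g 1.0
now-axes [ 0.005 -0.004  0.875] goal-axes [ 0.004 -0.003  0.875] turn [0.0002 0.0002 0.0001] q [ 0.46  0.47  1.74 -0.    0.93  2.18]
blue lid [0.6568 0.0892 0.113 ] [22.  22.3] off spot mm [-1.8 -0.3] z 0.114
yellow lid [ 0.6405 -0.027   0.113 ] [22.5 22.6] off spot mm [-0.7  0.3] z 0.114
```

>>> jog_arm --pt "0.002 -0.003 0.2 0 0 0 -1" --pt "0 0 0.3 0 0 0 -1" --pt "0 0 0.25 0 0 0 -1" --pt "0 0 0.11 0 0 0 -1" --pt "0 0 0 0 0 0 0"

```text
t: 43.85
tcp_pos: [0.4095, 0.3262, 0.0567]
tcp_rot: [[0.989, -0.147, -0.002], [-0.147, -0.989, -0.001], [-0.002, 0.001, -1.0]]
contact_force: [0.2, 0.2, 0.1]
grip_width: 0.819
```

>>> jog_arm --pt "0 0 0 0 0 0 1" --pt "0 0 0 0 0 0 1" --pt "0 0 0 0 0 0 1" --pt "0 0 0 0 0 0 1"

```text
t: 44.35
tcp_pos: [0.4103, 0.3272, 0.0586]
tcp_rot: [[0.989, -0.146, 0.002], [-0.146, -0.989, 0.001], [0.002, -0.001, -1.0]]
contact_force: [-0.1, -0.8, 7.4]
grip_width: 0.626
```

>>> jog_arm --pt "0 0 -0.06 0 0 0 1" --pt "0 0 -0.15 0 0 0 1" --pt "0 0 -0.25 0 0 0 1" --pt "0 0 -0.25 0 0 0 1" --pt "0 0 -0.15 0 0 0 1"

```text
t: 44.98
tcp_pos: [0.4095, 0.3271, 0.1884]
tcp_rot: [[0.989, -0.146, 0.001], [-0.146, -0.989, 0.001], [0.001, -0.001, -1.0]]
contact_force: [0.1, 0.3, -2.7]
grip_width: 0.622
```

```bash
python3 go.py .5806 .0413 .0748
```

```text
t 44.975 tcp [0.4095 0.3271 0.1884] F [ 0.1  0.3 -2.7] g 0.622
now-axes [1.405 1.72  0.757] goal-axes [1.407 1.718 0.757] turn [-0.0002 -0.0002  0.    ] q [0.46 0.46 1.74 0.   0.94 2.18]
```

>>> jog_arm --pt "0.07 0.09 0 0 0 0 1" --pt "0.14 0.17 0 0 0 0 1" --pt "0.18 0.22 0 0 0 0 1" --pt "0.19 0.23 0 0 0 0 1" --pt "0.19 0.23 0 0 0 0 1"

```text
t: 45.6
tcp_pos: [0.5028, 0.1681, 0.1848]
tcp_rot: [[0.989, -0.146, -0.003], [-0.146, -0.989, -0.001], [-0.003, 0.001, -1.0]]
contact_force: [-0.0, 0.7, -3.1]
grip_width: 0.622
```

>>> jog_arm --pt "0.19 0.23 0 0 0 0 1" --pt "0.18 0.22 0 0 0 0 1" --pt "0.14 0.17 0 0 0 0 1" --pt "0.09 0.11 0 0 0 0 1" --pt "0.036 0.049 0 0 0 0 1"

```text
t: 46.22
tcp_pos: [0.5803, 0.0397, 0.1854]
tcp_rot: [[0.989, -0.148, -0.002], [-0.148, -0.989, 0.0], [-0.002, -0.0, -1.0]]
contact_force: [-0.3, 0.0, -3.0]
grip_width: 0.619
```

>>> jog_arm --pt "0 0 0.15 0 0 0 1" --pt "0 0 0.25 0 0 0 1" --pt "0 0 0.2 0 0 0 1" --pt "0 0 0 0 0 0 1" --pt "0 0 0 0 0 0 1"

```text
t: 46.85
tcp_pos: [0.5809, 0.0415, 0.0973]
tcp_rot: [[0.989, -0.145, 0.001], [-0.145, -0.989, -0.0], [0.001, -0.0, -1.0]]
contact_force: [-0.3, -0.1, -2.6]
grip_width: 0.625
```

```bash
python3 go.py .5806 .0413 .0738
```

```text
t 46.85 tcp [0.5809 0.0415 0.0973] F [-0.3 -0.1 -2.6] g 0.625
now-axes [-0.002  0.002  0.156] goal-axes [-0.002  0.002  0.156] turn [-0.     -0.0002  0.0001] q [-0.12  0.67  1.66  0.    0.82  1.6 ]
```

>>> jog_arm --pt "0 0 0.08 0 0 0 1" --pt "0 0 0.05 0 0 0 1" --pt "0 0 0.02 0 0 0 1" --pt "0 0 0.006 0 0 0 1" --pt "0 0 0 0 0 0 1"

```text
t: 47.48
tcp_pos: [0.5803, 0.0411, 0.0737]
tcp_rot: [[0.989, -0.146, -0.0], [-0.146, -0.989, 0.0], [-0.0, 0.0, -1.0]]
contact_force: [-2.6, 0.3, 3.4]
grip_width: 0.622
```

Red is in contact with the board. Release, rise, and draw off toward the tray side for the last look.

>>> jog_arm --pt "0 0 0 0 0 0 -1" --pt "0 0 0 0 0 0 -1" --pt "0 0 0 0 0 0 -1" --pt "0 0 -0.15 0 0 0 -1" --pt "0 0 -0.3 0 0 0 -1"

```text
t: 48.1
tcp_pos: [0.5791, 0.0411, 0.1394]
tcp_rot: [[0.989, -0.146, -0.005], [-0.146, -0.989, 0.001], [-0.005, 0.0, -1.0]]
contact_force: [0.0, -0.9, 0.5]
grip_width: 1.003
```

>>> jog_arm --pt "0 0 -0.3 0 0 0 -1" --pt "0 0 -0.2 0 0 0 -1" --pt "-0.1 -0.2 0 0 0 0 -1" --pt "-0.15 -0.3 0 0 0 0 -1" --pt "-0.15 -0.3 0 0 0 0 -1"

```text
t: 48.72
tcp_pos: [0.5384, 0.1695, 0.2157]
tcp_rot: [[0.989, -0.147, 0.001], [-0.147, -0.989, 0.0], [0.001, -0.0, -1.0]]
contact_force: [0.8, 0.4, -0.1]
grip_width: 1.003
```

>>> jog_arm --pt "-0.15 -0.3 0 0 0 0 -1" --pt "-0.15 -0.3 0 0 0 0 -1" --pt "-0.15 -0.3 0 0 0 0 -1" --pt "-0.1 -0.2 0 0 0 0 -1" --pt "0 0 0 0 0 0 -1"

```text
t: 49.35
tcp_pos: [0.48, 0.3459, 0.2155]
tcp_rot: [[0.99, -0.142, 0.0], [-0.142, -0.99, 0.0], [0.0, -0.0, -1.0]]
contact_force: [0.0, 0.0, 0.0]
grip_width: 1.0
```

```bash
python3 m5.py top5 red blue yellow
python3 - <<'E'
from h import *;from rig import vision,status
i=dict(np.load("top5.npz"));h=cv2.cvtColor(i["frame"],cv2.COLOR_RGB2HSV);C=cloud(i)
m=box((h[...,0]>=8)&(h[...,0]<=22)&(h[...,1]>110)&(h[...,2]>100),436,488,148,206);print('cork',rect(ray(i,big(m),.035)),np.median(C[m][:,2]).round(3))
e=cv2.minEnclosingCircle(big(box(h[...,2]<60,240,262,135,154)).astype(np.float32));print('jar cap',ray(i,e[0],.06)[0].round(4))
s=vision.get_image("side")["frame"][120:320,120:520,::-1]
cv2.imwrite("pics/end.png",np.vstack([i["frame"][60:260,100:500,::-1],s]));print(status.read_state()["t"])
E
```

```text
red lid [0.5793 0.0413 0.113 ] [22.4 22.6] off spot mm [ 0.6 -0.4] z 0.113
blue lid [0.6568 0.0891 0.113 ] [22.  22.2] off spot mm [-1.8 -0.4] z 0.114
yellow lid [ 0.6405 -0.027   0.113 ] [22.5 22.6] off spot mm [-0.7  0.3] z 0.114
cork (array([ 503.5, -349.4]), array([42.9, 68.3]), 81.42) 0.035
jar cap [0.5632 0.1619 0.06  ]
49.45
```

View pics/end.png

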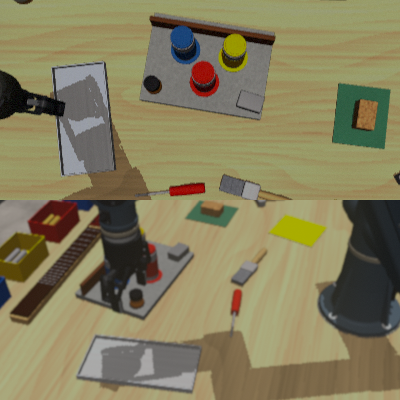

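The final views show all three tins upright on their own discs: red (204,75), blue (183,40) and yellow (234,48). The cork is flat mid-mat at (366,114), the jar is unmoved at (152,85), and the arm is clear.

```bash
python3 -c "
from rig import job;print(job.close_job())"
```

```text
the job is handed in; nothing more can be done
None
```

The job is done and handed in at about 49.5 s. I moved red, blue and yellow upright into the tray, laid the cork on the green mat, then put blue, yellow and red back on their own spots.

Last checks, measured from the top camera:

| Item | Offset or state |
|---|---|
| Red tin | about 0.7 mm from its spot centre |
| Yellow tin | about 0.8 mm from its spot centre |
| Blue tin | about 1.8 mm from its spot centre, the largest error; it measured about 1.6 mm off at the start too |
| All lids | at 113–114 mm, so the tins stand upright |
| Cork | within about 1 mm of the mat centre, top at 35 mm, so it lies flat |
| Jar | moved less than 0.5 mm by camera |

- **Accuracy:** camera and arm positions disagreed by 1–3 mm, close to the stated 2 mm calibration error. I allowed for this when placing.
- **Forces:** the largest wrist force I read was about 13 N, well under the limits.
- **Failed checks:** an early check of the lids from the side camera's depth gave nonsense because of stray pixels, so I did not use it. One mid-run measurement of the red tin in the tray also failed because no lid pixels were found. I gripped that tin at the position where the arm had released it.

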